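Log a tray into the oven: timer key, then tray counter

TASK

A tray has just gone into the oven. Start the oven timer by pressing its broad round key all the way down until it clicks and let it spring back up; then count the tray by pressing the long bar key of the tray counter all the way down in the same way and letting it up. Do not press the call button, the unit with the small round key.

Things in the scene. Friction and masses are not known exactly. Their poses are not given: they have to be found in the camera images.
- timer_key (a point): Oven timer: BROAD ROUND black key, 46 mm across, on a fixed square steel housing (90 x 90 x 36 mm high) with a blank display on its front. Point: centre of the key's top face, 52 mm above the worktop when up; it sinks with the key; z up. The key goes straight down 8 mm against a spring (1.5 N starts it, 5 N holds it at the stop), clicks in the last 2 mm and springs back up.
- counter_key (a point): Tray counter: LONG BAR black key, 24 x 64 mm, on a housing like the timer's, with four small white drums on its front. Point: centre of the bar's top face, 52 mm above the worktop when up; it sinks with the key; bar's length along y, z up. The key goes straight down 8 mm against a stiffer spring (3 N starts it, 9 N holds it at the stop), clicks in the last 2 mm and springs back up.
- call_key (a point): Call button, NOT to be pressed: SMALL ROUND black key, 20 mm across, on a housing like the timer's. Point: centre of the key's top face, 52 mm above the worktop when up; z up. Light: 1 N starts it, 3 N holds it at the stop 8 mm down. The three units change places from run to run, neighbours 0.13 to 0.33 m apart; low things up to 50 mm high stand round them.
There are look-alikes about, which are no part of the job. What is shaped like the part that bears timer_key but red is not meant.

How it is judged:
By the outcome, as a careful person would: the job done as asked, in the order asked, and still so for the second after the job is handed in, with the robot touching nothing.
It also fails if it takes over 29 s, if anything falls off the work surface, if the arm or the gripper's body presses on something with over 40 N, if the wrist force passes 120 N, or if a joint passes its speed limit or range.

ROBOT

A 6-joint arm with a two-finger parallel gripper is mounted at the origin on a cart in front of the work surface, level with it; the furniture and walls round the work are solid. World frame = base frame: x ahead of the robot, y to its left, z up, the work surface at z = 0. Lengths are in m, angles in rad, forces in N, time in s.
With the tool pointing down it reaches from about 0.35 to 0.85 m from the base axis. Payload 8.1 kg.
Tool frame: the origin (TCP) lies at the very end of the fingers, on their centre line; the grasp point (between the pads) lies 19 mm behind it; z points along the fingers, y is the line along which they close (so a half turn about z gives the same grasp; the last joint's range is limited). The gripper opens to 93 mm and grips with 3 to 60 N. Pads are 15 mm wide; open, the fingers measure 128 mm over their backs; the gripper's body (75 mm by 188 mm) begins 65 mm behind the grasp point.
Start: joints at [-1.251, 0.13, 1.488, -0, 1.523, -0.085], TCP at [0.236, -0.552, 0.192] pointing down, gripper open.
Joint ranges: [-2.96, 2.96], [-0.89, 2.26], [0.02, 2.5], [-1.34, 4.48], [0, 2.73], [-2.66, 2.66]. Speed limits (rad/s): [2.39, 2.39, 2.79, 3.14, 3.14, 3.14].

INTERFACE

Orientations are given as a unit quaternion [w, x, y, z].
In Python, from rig import bot gives the robot as it stands.
- The arm moves only by the tool jog_arm, never from a script. Its argument "increments" is a list of rows, each a list of 3 entries, a list of its own where there are three numbers: the closure in counts, from 0 (fully open) to 255 (shut), then the shift along the tool's x, y, z in m, then the turn, a rotation vector about the tool's x, y, z in degrees. A call has 1 to 20 rows; each row is the pose to reach, as a shift and turn from the pose commanded when the call began, along the tool's axes at that moment; what a row does not reach only later rows make up. A row lasts 1/12 s, in which the tool goes at most 41.7 mm and 7.16 degrees, less where a joint would pass 70% of its speed; a pose out of reach is approached as far as the arm can. A call with a gripper value outside its range is refused whole. The fingers move at their own pace and stop on an object; the grip force is fixed at half the most. Time passes only in rows, so rows that repeat a pose let the fingers close. It gives the time, the measured TCP pose, the force, the opening and the grip force at its end, in the units of the state.
- bot.observe(): the state, without advancing time (a new reading comes with each control period).
- bot.camera(name): name is "scene" or "top" or "wrist"; returns a dict with "pixels" (400x640x3 uint8, red, green, blue), "intrinsics" (3x3 intrinsics, pixels), "eye" and "orientation" of the camera in the world; the wrist camera has in their place "tool_from_camera" (4x4, takes a point from camera to tool coordinates, whose origin is the TCP and whose axes are the flange's). Camera axes: x right, y down, z forward; pixel columns grow to the right and rows downward; lengths in m; the calibration is good to about 2 mm. A picture is of the moment at which its call begins: read the wrist's pose just before it. There is no depth.
- bot.finish_job(): hands the job in; it is judged then, once.
The state is a dict: "clock": time; "joint_positions": joint angles; "qvel": joint speeds; "joint_torque": joint torques, N m; "ee_pos": TCP position; "ee_rot": TCP orientation; "wrist_force": force on the tool from outside, world axes, zero at the start; "torque": the same for the moment, N m; "finger_gap": opening from 0.0 (shut) to 1.0 (fully open); "gripper_force": force on a finger pad.
Only numpy, scipy, OpenCV 4.12 (cv2) and the standard library are available. Lean on these libraries where they do the work, as an engineer would, in place of code of your own. Each camera call takes 0.05 s, during which the arm holds its last target. There are 200 camera calls.

## Working session

There is one attempt and no reset: what is moved stays moved. The work goes in short steps, Python scripts to look and compute and a tool call to move; the robot and the scene stay as the last step left them, time stands still between calls to the robot, and variables do not carry over. Pictures are saved under pics/ and viewed, at most 10 in all, crops included, and the job is handed in when it is done.

Besides the shell and the picture viewer there is one more tool, called after ">>>" by a JSON object that holds its "api" and its "payload". jog_arm: Moves the arm, as the interface text tells. Its arguments: {"type":"object","properties":{"increments":{"type":"array","items":{"type":"array"}}},"required":["increments"]}

```bash
mkdir -p pics
python3 - <<'E'
from rig import bot
import cv2,pickle
o=bot.observe();print(o)
d={}
for n in("scene","top"):
    c=bot.camera(n);d[n]=c;cv2.imwrite(f"pics/{n}0.png",c["pixels"][:,:,::-1])
    print(n,c["intrinsics"],c["eye"],c["orientation"])
pickle.dump(d,open("cams.pkl","wb"))
E
```

```text
{'clock': 0.0, 'joint_positions': array([-1.25138798e+00,  1.31182560e-01,  1.48924281e+00,  1.59315847e-05,
        1.52299734e+00, -8.53966222e-02]), 'qvel': array([ 0.0008942 ,  0.00068198,  0.00103191, -0.0008677 , -0.00120651,
       -0.00032925]), 'joint_torque': array([-1.19951119e-04, -5.59830737e+01, -4.91769290e+01,  7.67690758e-02,
        3.48646834e-02, -1.14005629e-04]), 'ee_pos': array([ 0.23614163, -0.55091969,  0.19129474]), 'ee_rot': array([-9.09698648e-04,  9.79586117e-01,  2.01022888e-01, -9.89173688e-05]), 'wrist_force': array([-0.88501635,  0.11623631, -0.51892867]), 'torque': array([ 0.05072808,  0.00118153, -0.01856379]), 'gripper_force': 0.0, 'finger_gap': 1.0002554281138962}
scene [[415.41072818   0.         313.65213277]
 [  0.         415.41072818 198.34632263]
 [  0.           0.           1.        ]] [0.40434993 0.68511494 0.92815358] [ 0.03802412 -0.11730669  0.9472338  -0.29587402]
top [[382.91759878   0.         323.83068643]
 [  0.         382.91759878 202.76122811]
 [  0.           0.           1.        ]] [0.45178648 0.10177842 0.9794052 ] [ 0.05266854 -0.69892374  0.71249612 -0.03287715]
```

View pics/scene0.png

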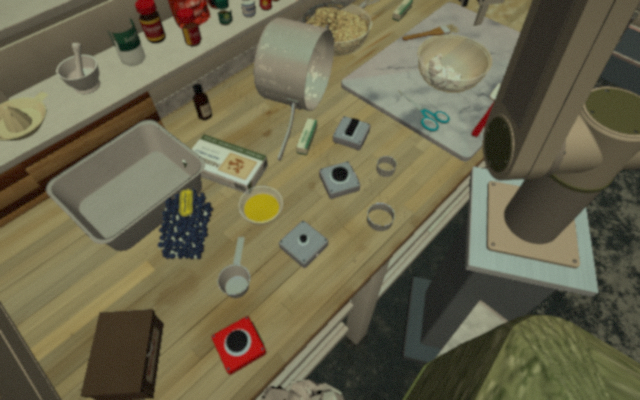

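View pics/top0.png

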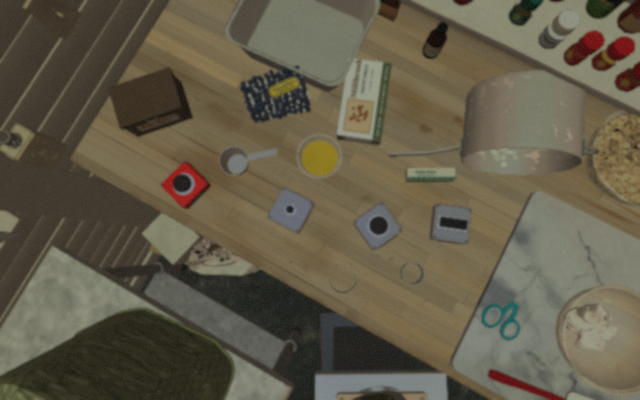

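Scene and top views show four candidates:
- Grey unit with a broad round key: scene (340,174), top (379,226). This fits the timer.
- Grey unit with a bar key: scene (351,127), top (454,223). This fits the counter.
- Grey unit with a small round key: scene (304,239), top (290,210). This is the call button, so I leave it alone.
- Red unit: top (185,183). This is the look-alike.

I'll confirm in one enlarged crop.

Run:
```python
import cv2,numpy as np
a=cv2.imread("pics/scene0.png")[100:270,270:400];b=cv2.imread("pics/top0.png")[180:260,260:480]
a=cv2.resize(a,None,fx=3,fy=3,interpolation=3);b=cv2.resize(b,None,fx=1.8,fy=1.8,interpolation=3)
im=np.zeros((510,390+396,3),np.uint8);im[:,:390]=a;im[:144,390:]=b
cv2.imwrite("pics/crop1.png",im)
```

```text
(no output)
```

View pics/crop1.png

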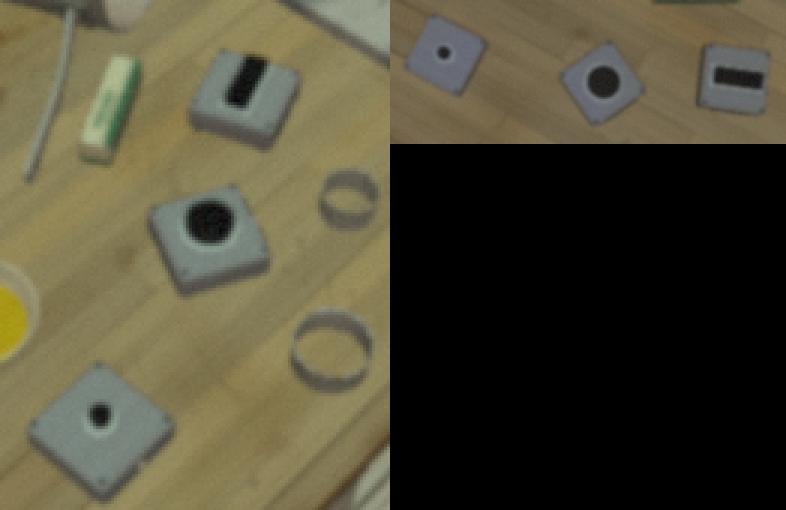

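The crop confirms it: timer at scene (339.7,173.7) and top (378.3,225.6), counter at scene (352,127) and top (453.3,222.8), call at scene (303.3,238) and top (289.4,208.9).

```bash
cat > h.py <<'E'
import numpy as np
from scipy.spatial.transform import Rotation as R
def rot(q): return R.from_quat(np.roll(q,-1))
def ray(K,Rm,uv):
    v=Rm@np.linalg.solve(K,[*uv,1]);return v/np.linalg.norm(v)
def tri(rays):
    A=sum(np.eye(3)-np.outer(d,d) for o,d in rays);b=sum((np.eye(3)-np.outer(d,d))@o for o,d in rays)
    p=np.linalg.solve(A,b);return p,[np.linalg.norm(np.cross(p-o,d))*1e3 for o,d in rays]
E
python3 - <<'E'
from h import *;import pickle
C=pickle.load(open("cams.pkl","rb"))
P=dict(timer=[(339.7,173.7),(378.3,225.6)],counter=[(352,127),(453.3,222.8)],call=[(303.3,238),(289.4,208.9)])
q=np.array([-9.1e-4,.979586,.2010229,-1e-4]);T=np.array([.23614,-.55092,.1913])
print(rot(q).as_matrix().round(3))
for k,v in P.items():
    r=[(C[n]["eye"],ray(C[n]["intrinsics"],rot(C[n]["orientation"]).as_matrix(),uv)) for n,uv in zip(("scene","top"),v)]
    p,e=tri(r);print(k,p.round(4),np.round(e,1),"at z=.052 top:",(r[1][0]+r[1][1]*(.052-r[1][0][2])/r[1][1][2]).round(4),"tool shift",(rot(q).inv().apply(p-T)).round(4))
E
```

```text
[[ 0.919  0.394 -0.001]
 [ 0.394 -0.919  0.002]
 [ 0.    -0.002 -1.   ]]
timer [ 0.5077 -0.0047  0.0428] [0.5 0.5] at z=.052 top: [ 0.5066 -0.0037  0.052 ] tool shift [ 0.4647 -0.3948  0.1493]
counter [ 0.5104 -0.1872  0.0394] [0.3 0.3] at z=.052 top: [ 0.5099 -0.1834  0.052 ] tool shift [ 0.3953 -0.226   0.1523]
call [0.5522 0.212  0.0449] [0.1 0.1] at z=.052 top: [0.5515 0.2112 0.052 ] tool shift [ 0.5909 -0.5765  0.1476]
```

>>> {"api": "jog_arm", "payload": {"increments": [[255, [0.02, -0.017, 0], [0, 0, 3]], [255, [0.045, -0.038, 0], [0, 0, 6]], [255, [0.075, -0.064, 0], [0, 0, 10]], [255, [0.105, -0.09, 0], [0, 0, 14]], [255, [0.135, -0.115, 0], [0, 0, 18]], [255, [0.165, -0.141, 0], [0, 0, 21]], [255, [0.195, -0.166, 0], [0, 0, 23.2]], [255, [0.225, -0.192, 0], [0, 0, 23.2]], [255, [0.255, -0.217, 0], [0, 0, 23.2]], [255, [0.285, -0.243, 0], [0, 0, 23.2]], [255, [0.315, -0.268, 0], [0, 0, 23.2]], [255, [0.345, -0.294, 0], [0, 0, 23.2]], [255, [0.375, -0.32, 0], [0, 0, 23.2]], [255, [0.4, -0.341, 0], [0, 0, 23.2]], [255, [0.425, -0.362, 0], [0, 0, 23.2]], [255, [0.445, -0.38, 0], [0, 0, 23.2]], [255, [0.458, -0.39, 0], [0, 0, 23.2]], [255, [0.465, -0.396, 0], [0, 0, 23.2]], [255, [0.465, -0.396, 0], [0, 0, 23.2]], [255, [0.465, -0.396, 0], [0, 0, 23.2]]]}}

```text
clock: 1.77
ee_pos: [0.5074, -0.0046, 0.192]
ee_rot: [0.0, 1.0, 0.0, -0.0]
wrist_force: [-0.3, 0.3, -0.4]
finger_gap: 0.006
gripper_force: 0.0
```

Run:
```python
from rig import bot
import cv2,pickle
o=bot.observe();c=bot.camera("wrist");pickle.dump((o,c),open("w1.pkl","wb"))
print(o["clock"],o["ee_pos"],o["ee_rot"],o["wrist_force"],o["finger_gap"],c["tool_from_camera"].round(3))
cv2.imwrite("pics/w1.png",c["pixels"][:,:,::-1])
```

```text
1.7667 [ 0.50741291 -0.00464556  0.19197691] [ 1.63273252e-04  9.99999837e-01  2.86391197e-04 -4.66714627e-04] [-0.32493856  0.32004607 -0.42326152] 0.005614413169928298 [[ 0.001 -0.963 -0.268  0.074]
 [ 1.     0.001  0.002  0.001]
 [-0.001 -0.268  0.963 -0.193]
 [ 0.     0.     0.     1.   ]]
```

View pics/w1.png

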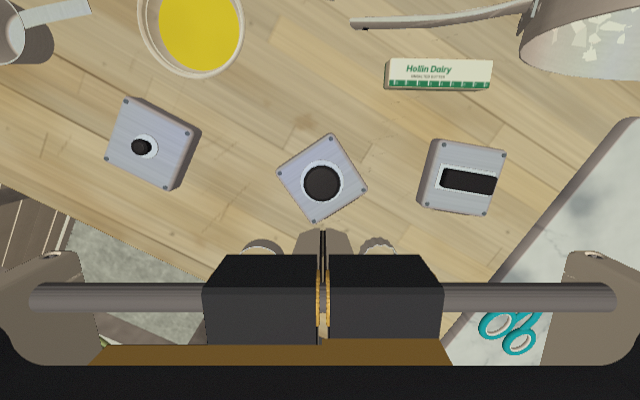

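The wrist view shows the timer key centred at (322,183), the bar key at (468,181) and the call key at (141,147).

Run:
```python
from h import *;import pickle
o,w=pickle.load(open("w1.pkl","rb"));C=pickle.load(open("cams.pkl","rb"))
M=w["tool_from_camera"];Rw=rot(o["ee_rot"]).as_matrix();eye=o["ee_pos"]+Rw@M[:3,3]
P=dict(timer=[(339.7,173.7),(378.3,225.6),(322,183)],counter=[(352,127),(453.3,222.8),(468,181)])
for k,v in P.items():
    r=[(C[n]["eye"],ray(C[n]["intrinsics"],rot(C[n]["orientation"]).as_matrix(),uv)) for n,uv in zip(("scene","top"),v)]
    r.append((eye,ray(w["intrinsics"],Rw@M[:3,:3],v[2])))
    print(k,tri(r),tri(r[1:]));
    for e,d in r: print((e+d*(.052-e[2])/d[2]).round(4))
```

```text
timer (array([ 0.50749547, -0.00506747,  0.0425679 ]), [np.float64(0.7877224136274829), np.float64(0.4353772393115866), np.float64(0.6448304815981798)]) (array([ 0.50706136, -0.00518373,  0.04203252]), [np.float64(0.3718088746977164), np.float64(0.37180887469769)])
[0.5072 0.0025 0.052 ]
[ 0.5066 -0.0037  0.052 ]
[ 0.5091 -0.0055  0.052 ]
counter (array([ 0.51009235, -0.18755548,  0.04038372]), [np.float64(0.8722586601752462), np.float64(0.7905576894879364), np.float64(1.5178486845366805)]) (array([ 0.51048859, -0.18533642,  0.04679844]), [np.float64(0.4535153619143006), np.float64(0.45351536191431163)])
[ 0.5087 -0.1749  0.052 ]
[ 0.5099 -0.1834  0.052 ]
[ 0.5118 -0.183   0.052 ]
```

>>> {"api": "jog_arm", "payload": {"increments": [[255, [0.001, 0, 0.015], [0, 0, 0]], [255, [0.001, 0, 0.04], [0, 0, 0]], [255, [0.001, 0, 0.07], [0, 0, 0]], [255, [0.001, 0, 0.1], [0, 0, 0]], [255, [0.001, 0, 0.12], [0, 0, 0]], [255, [0.001, 0, 0.13], [0, 0, 0]], [255, [0.001, 0, 0.134], [0, 0, 0]], [255, [0.001, 0, 0.138], [0, 0, 0]], [255, [0.001, 0, 0.142], [0, 0, 0]], [255, [0.001, 0, 0.145], [0, 0, 0]], [255, [0.001, 0, 0.145], [0, 0, 0]], [255, [0.001, 0, 0.145], [0, 0, 0]]]}}

```text
clock: 2.82
ee_pos: [0.5093, -0.0044, 0.0481]
ee_rot: [0.0, 1.0, -0.0, 0.001]
wrist_force: [0.3, -0.5, 0.7]
finger_gap: 0.002
gripper_force: 0.0
```

>>> {"api": "jog_arm", "payload": {"increments": [[255, [0, 0, 0.001], [0, 0, 0]], [255, [0, 0, 0.002], [0, 0, 0]], [255, [0, 0, 0.002], [0, 0, 0]], [255, [0, 0, 0.002], [0, 0, 0]]]}}

```text
clock: 3.15
ee_pos: [0.5088, -0.0043, 0.0454]
ee_rot: [0.0, 1.0, -0.0, 0.0]
wrist_force: [-0.1, 0.8, 1.0]
finger_gap: 0.003
gripper_force: 0.0
```

>>> {"api": "jog_arm", "payload": {"increments": [[255, [0, 0, 0.001], [0, 0, 0]], [255, [0, 0, 0.002], [0, 0, 0]], [255, [0, 0, 0.002], [0, 0, 0]], [255, [0, 0, 0.002], [0, 0, 0]]]}}

```text
clock: 3.48
ee_pos: [0.5086, -0.0043, 0.0432]
ee_rot: [-0.0, 1.0, -0.0, -0.0]
wrist_force: [0.5, -0.3, -1.1]
finger_gap: 0.013
gripper_force: 0.0
```

>>> {"api": "jog_arm", "payload": {"increments": [[255, [0, 0, 0.001], [0, 0, 0]], [255, [0, 0, 0.002], [0, 0, 0]], [255, [0, 0, 0.003], [0, 0, 0]], [255, [0, 0, 0.003], [0, 0, 0]]]}}

```text
clock: 3.82
ee_pos: [0.5086, -0.0044, 0.04]
ee_rot: [-0.0, 1.0, -0.0, -0.0]
wrist_force: [-0.9, -0.5, -0.0]
finger_gap: 0.004
gripper_force: 0.0
```

Run:
```python
from rig import bot
import cv2,numpy as np
o=bot.observe();print(o["ee_pos"],o["wrist_force"],o["clock"])
a=bot.camera("wrist")["pixels"][110:270,200:440,::-1];b=bot.camera("scene")["pixels"][110:230,290:410,::-1]
o=bot.observe();print(o["ee_pos"],o["wrist_force"])
im=np.zeros((600,480,3),np.uint8);im[:320]=cv2.resize(a,(480,320));im[320:,:280]=cv2.resize(b,(280,280))
cv2.imwrite("pics/p2.png",im)
```

```text
[ 0.50855885 -0.00435173  0.04002077] [-0.88011722 -0.48527489 -0.01364916] 3.8167
[ 0.50867063 -0.00436908  0.04022216] [-0.42565586 -0.40535543  0.5548509 ]
```

View pics/p2.png

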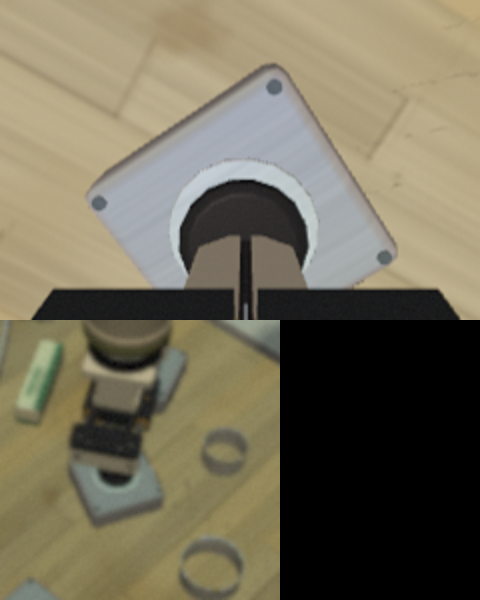

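The enlarged view shows the fingertips centred over the timer key, which is still up. That agrees with the measured height of about 42 mm rather than 52. I'll keep descending.

>>> {"api": "jog_arm", "payload": {"increments": [[255, [0, 0, 0.001], [0, 0, 0]], [255, [0, 0, 0.002], [0, 0, 0]], [255, [0, 0, 0.003], [0, 0, 0]], [255, [0, 0, 0.003], [0, 0, 0]]]}}

```text
clock: 4.25
ee_pos: [0.5086, -0.0043, 0.037]
ee_rot: [-0.0, 1.0, -0.0, -0.0]
wrist_force: [0.1, 0.5, -0.5]
finger_gap: 0.006
gripper_force: 0.0
```

>>> {"api": "jog_arm", "payload": {"increments": [[255, [0, 0, 0.001], [0, 0, 0]], [255, [0, 0, 0.002], [0, 0, 0]], [255, [0, 0, 0.003], [0, 0, 0]], [255, [0, 0, 0.003], [0, 0, 0]]]}}

```text
clock: 4.58
ee_pos: [0.5086, -0.0043, 0.0341]
ee_rot: [-0.0, 1.0, -0.0, -0.0]
wrist_force: [-1.1, 0.2, -0.2]
finger_gap: 0.0
gripper_force: 0.0
```

>>> {"api": "jog_arm", "payload": {"increments": [[255, [0, 0, 0.001], [0, 0, 0]], [255, [0, 0, 0.002], [0, 0, 0]], [255, [0, 0, 0.003], [0, 0, 0]], [255, [0, 0, 0.003], [0, 0, 0]]]}}

```text
clock: 4.92
ee_pos: [0.5086, -0.0044, 0.0311]
ee_rot: [-0.0, 1.0, -0.0, -0.0]
wrist_force: [0.2, 0.6, -0.5]
finger_gap: 0.004
gripper_force: 0.0
```

Run:
```python
from rig import bot
import cv2,numpy as np
f=[]
a=bot.camera("wrist")["pixels"][110:270,200:440,::-1];f.append(bot.observe()["wrist_force"]);b=bot.camera("top")["pixels"][150:300,300:460,::-1]
f.append(bot.observe()["wrist_force"]);s=bot.camera("scene")["pixels"][110:230,290:410,::-1];o=bot.observe();f.append(o["wrist_force"])
print(o["ee_pos"],np.array(f).round(2),o["joint_torque"].round(1))
im=np.zeros((600,800,3),np.uint8);im[:320,:480]=cv2.resize(a,(480,320));im[320:,:280]=cv2.resize(s,(280,280));im[:300,480:]=cv2.resize(b,(320,300))
cv2.imwrite("pics/p3.png",im)
```

```text
[ 0.50877765 -0.00435654  0.0313263 ] [[-0.4  -0.11 -0.22]
 [ 0.61  0.15 -0.32]
 [-0.27  0.89 -0.02]] [ -0.  -45.8 -44.5   0.   -0.1  -0. ]
```

View pics/p3.png

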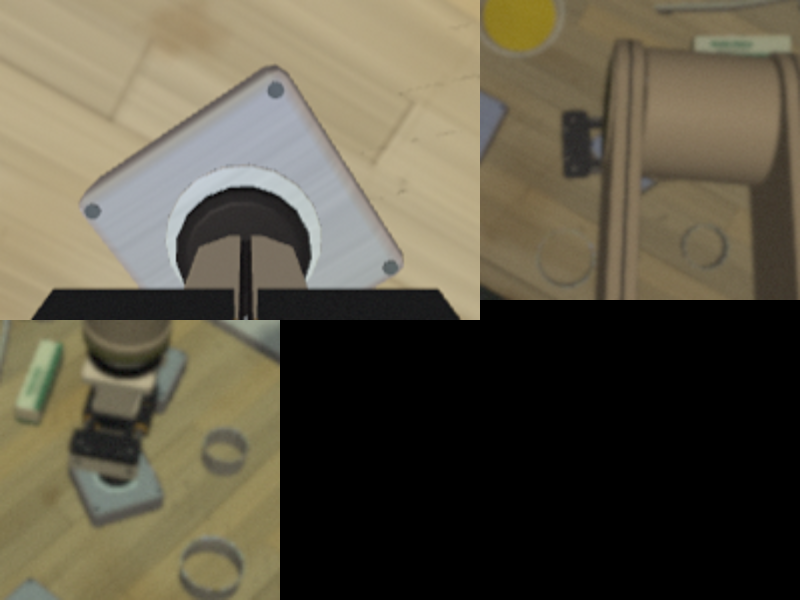

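The tips are still just above the key: its image grew only by approach and it has not sunk. I'll continue in small steps.

>>> {"api": "jog_arm", "payload": {"increments": [[255, [0, 0, 0.001], [0, 0, 0]], [255, [0, 0, 0.002], [0, 0, 0]], [255, [0, 0, 0.003], [0, 0, 0]], [255, [0, 0, 0.004], [0, 0, 0]], [255, [0, 0, 0.004], [0, 0, 0]]]}}

```text
clock: 5.48
ee_pos: [0.5085, -0.0043, 0.027]
ee_rot: [-0.0, 1.0, -0.0, -0.0]
wrist_force: [0.7, 0.2, 1.2]
finger_gap: 0.006
gripper_force: 0.0
```

Run:
```python
from rig import bot
from h import *
import pickle
o,w=pickle.load(open("w1.pkl","rb"));print(w["intrinsics"][0,0])
M=w["tool_from_camera"]
# key left/right edge depth from 46 mm width in p3
for (l,r,v) in [(288.5,356,232.5)]:
    f=w["intrinsics"][0,0];z=f*.046/(r-l);pc=z*np.linalg.solve(w["intrinsics"],[(l+r)/2,v,1])
    print("tool coords of key centre",M[:3,:3]@pc+M[:3,3])
```

```text
279.8381309622052
tool coords of key centre [ 0.00124776  0.00102471 -0.01565716]
```

>>> {"api": "jog_arm", "payload": {"increments": [[255, [0, 0, 0.001], [0, 0, 0]], [255, [0, 0, 0.002], [0, 0, 0]], [255, [0, 0, 0.002], [0, 0, 0]]]}}

```text
clock: 5.73
ee_pos: [0.5088, -0.0044, 0.0253]
ee_rot: [0.0, 1.0, -0.0, 0.0]
wrist_force: [-0.3, -0.2, 1.9]
finger_gap: 0.006
gripper_force: 0.8
```

Run:
```python
from rig import bot
from h import *
import cv2
w=bot.camera("wrist");o=bot.observe();print(o["ee_pos"],o["wrist_force"],o["torque"],o["clock"])
M=np.linalg.inv(w["tool_from_camera"])
for x in(0,.0075):
  for z in(0,-.01,-.02,-.03):
    p=w["intrinsics"]@(M[:3,:3]@[x,0,z]+M[:3,3]);print(x,z,(p[:2]/p[2]).round(1))
cv2.imwrite("pics/p4.png",cv2.resize(w["pixels"][170:290,250:400,::-1],(750,600),interpolation=3))
```

```text
[ 0.50885568 -0.00439214  0.02541284] [-0.73133774  0.22809     2.00749326] [0.06595996 0.09796135 0.01110876] 5.7833
0 0 [320.8 225.9]
0 -0.01 [320.8 231.1]
0 -0.02 [320.7 236.7]
0 -0.03 [320.6 243. ]
0.0075 0 [320.8 216.3]
0.0075 -0.01 [320.8 221. ]
0.0075 -0.02 [320.7 226.2]
0.0075 -0.03 [320.6 232. ]
```

View pics/p4.png

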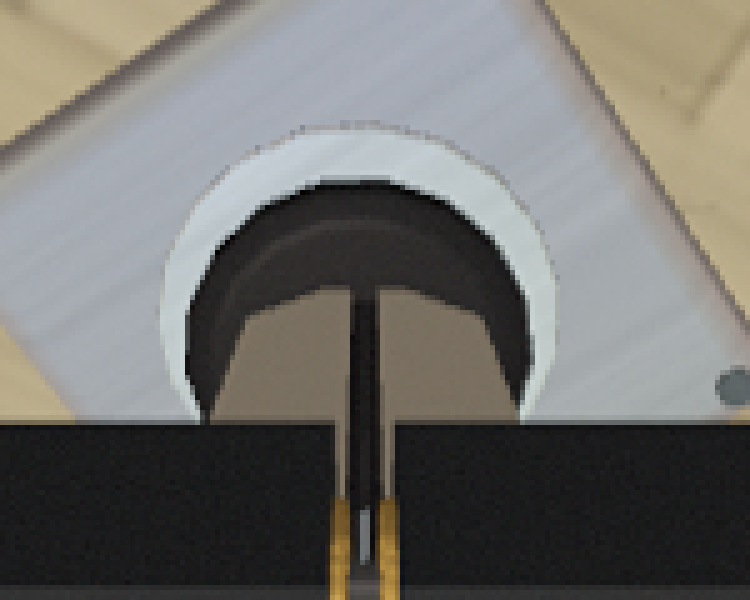

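The fingertips now touch the key (Fz about 2 N) with the TCP reading 0.025. The stop should be about 8 mm below first contact, near 0.018, so I'll press on until the force goes clearly past 5 N.

>>> {"api": "jog_arm", "payload": {"increments": [[255, [0, 0, 0.001], [0, 0, 0]], [255, [0, 0, 0.002], [0, 0, 0]], [255, [0, 0, 0.003], [0, 0, 0]], [255, [0, 0, 0.004], [0, 0, 0]], [255, [0, 0, 0.005], [0, 0, 0]], [255, [0, 0, 0.005], [0, 0, 0]]]}}

```text
clock: 6.28
ee_pos: [0.5089, -0.0044, 0.0203]
ee_rot: [0.0, 1.0, -0.0, 0.0]
wrist_force: [0.2, 0.6, 3.4]
finger_gap: 0.005
gripper_force: 1.8
```

>>> {"api": "jog_arm", "payload": {"increments": [[255, [0, 0, 0.001], [0, 0, 0]], [255, [0, 0, 0.002], [0, 0, 0]], [255, [0, 0, 0.002], [0, 0, 0]]]}}

```text
clock: 6.53
ee_pos: [0.5089, -0.0044, 0.0183]
ee_rot: [0.0, 1.0, -0.0, 0.0]
wrist_force: [-0.8, 0.1, 4.4]
finger_gap: 0.008
gripper_force: 2.3
```

>>> {"api": "jog_arm", "payload": {"increments": [[255, [0, 0, 0.001], [0, 0, 0]], [255, [0, 0, 0.002], [0, 0, 0]], [255, [0, 0, 0.002], [0, 0, 0]]]}}

```text
clock: 6.78
ee_pos: [0.5091, -0.0044, 0.0178]
ee_rot: [0.0, 1.0, -0.0, 0.0]
wrist_force: [-7.2, 0.3, 17.5]
finger_gap: -0.0
gripper_force: 8.6
```

The force jumped to 17.5 N at 0.0178, so the key is on its stop and has clicked. I'll lift and go above the counter.

>>> {"api": "jog_arm", "payload": {"increments": [[255, [0, 0, -0.005], [0, 0, 0]], [255, [0, 0, -0.015], [0, 0, 0]], [255, [0, 0, -0.035], [0, 0, 0]], [255, [0, 0, -0.06], [0, 0, 0]], [255, [0, 0, -0.08], [0, 0, 0]], [255, [0, 0.015, -0.08], [0, 0, 0]], [255, [0, 0.04, -0.08], [0, 0, 0]], [255, [0.001, 0.07, -0.08], [0, 0, 0]], [255, [0.002, 0.1, -0.08], [0, 0, 0]], [255, [0.002, 0.13, -0.08], [0, 0, 0]], [255, [0.002, 0.155, -0.08], [0, 0, 0]], [255, [0.002, 0.172, -0.08], [0, 0, 0]], [255, [0.002, 0.18, -0.075], [0, 0, 0]], [255, [0.002, 0.18, -0.065], [0, 0, 0]], [255, [0.002, 0.18, -0.05], [0, 0, 0]], [255, [0.002, 0.18, -0.035], [0, 0, 0]], [255, [0.002, 0.18, -0.025], [0, 0, 0]], [255, [0.002, 0.18, -0.02], [0, 0, 0]], [255, [0.002, 0.18, -0.02], [0, 0, 0]]]}}

```text
clock: 8.37
ee_pos: [0.5094, -0.1829, 0.0343]
ee_rot: [-0.001, 1.0, 0.0, -0.002]
wrist_force: [-0.3, -0.4, 0.3]
finger_gap: 0.002
gripper_force: 0.0
```

Run:
```python
from rig import bot
import cv2,numpy as np
w=bot.camera("wrist");s=bot.camera("scene");o=bot.observe();print(o["ee_pos"],o["wrist_force"],o["clock"])
im=np.zeros((600,800,3),np.uint8)
im[:400,:800]=cv2.resize(w["pixels"][130:290,80:400,::-1],(800,400));im[400:,:300]=cv2.resize(s["pixels"][100:220,280:460,::-1],(300,200))
cv2.imwrite("pics/p5.png",im)
```

```text
[ 0.51090091 -0.18386014  0.03644827] [ 0.54227373 -0.50835519  0.60133865] 8.4667
```

View pics/p5.png

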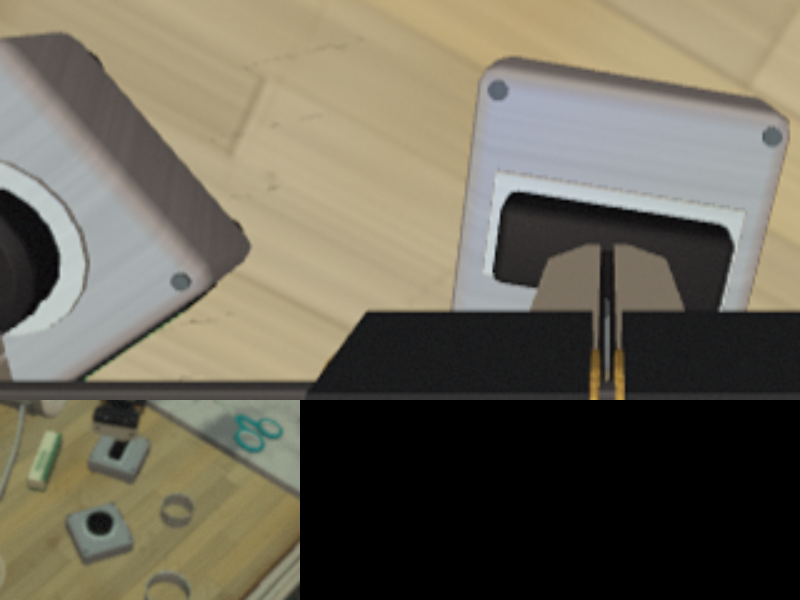

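The fingertips are at crop (607,245), centred on the bar (about (613,250)), and the timer key is back up. Pressing the counter now.

>>> {"api": "jog_arm", "payload": {"increments": [[255, [0, 0, 0.002], [0, 0, 0]], [255, [0, 0, 0.005], [0, 0, 0]], [255, [0, 0, 0.007], [0, 0, 0]], [255, [0, 0, 0.009], [0, 0, 0]], [255, [0, 0, 0.011], [0, 0, 0]], [255, [0, 0, 0.013], [0, 0, 0]], [255, [0, 0, 0.015], [0, 0, 0]], [255, [0, 0, 0.0165], [0, 0, 0]], [255, [0, 0, 0.0165], [0, 0, 0]]]}}

```text
clock: 9.22
ee_pos: [0.5109, -0.1845, 0.0202]
ee_rot: [0.0, 1.0, -0.0, 0.0]
wrist_force: [-2.6, 2.3, 6.8]
finger_gap: 0.007
gripper_force: 3.5
```

>>> {"api": "jog_arm", "payload": {"increments": [[255, [0, 0, 0.001], [0, 0, 0]], [255, [0, 0, 0.002], [0, 0, 0]], [255, [0, 0, 0.002], [0, 0, 0]]]}}

```text
clock: 9.47
ee_pos: [0.5109, -0.1845, 0.0184]
ee_rot: [0.0, 1.0, -0.0, 0.0]
wrist_force: [-3.1, 1.6, 8.3]
finger_gap: 0.007
gripper_force: 4.2
```

>>> {"api": "jog_arm", "payload": {"increments": [[255, [0, 0, 0.001], [0, 0, 0]], [255, [0, 0, 0.002], [0, 0, 0]], [255, [0, 0, 0.002], [0, 0, 0]]]}}

```text
clock: 9.72
ee_pos: [0.511, -0.1845, 0.0178]
ee_rot: [0.0, 1.0, -0.0, 0.0]
wrist_force: [-9.1, 4.5, 19.5]
finger_gap: 0.009
gripper_force: 10.0
```

The force rose to 19.5 N at 0.0178, so the bar is on its stop. I'll lift clear.

>>> {"api": "jog_arm", "payload": {"increments": [[255, [0, 0, -0.005], [0, 0, 0]], [255, [0, 0, -0.015], [0, 0, 0]], [255, [0, 0, -0.035], [0, 0, 0]], [255, [0, 0, -0.06], [0, 0, 0]], [255, [0, 0, -0.085], [0, 0, 0]], [255, [0, 0, -0.1], [0, 0, 0]], [255, [0, 0, -0.11], [0, 0, 0]], [255, [0, 0, -0.11], [0, 0, 0]], [255, [0, 0, -0.11], [0, 0, 0]]]}}

```text
clock: 10.47
ee_pos: [0.5108, -0.1844, 0.1257]
ee_rot: [0.0, 1.0, -0.0, 0.0]
wrist_force: [0.2, 0.7, 0.0]
finger_gap: 0.003
gripper_force: 0.0
```

Run:
```python
from rig import bot
import cv2
w=bot.camera("wrist");o=bot.observe();print(o["ee_pos"],o["wrist_force"],o["clock"])
cv2.imwrite("pics/p6.png",w["pixels"][:,:,::-1])
```

```text
[ 0.51016853 -0.1841441   0.12466424] [-0.00941384  0.27934665 -0.19788363] 10.5167
```

View pics/p6.png

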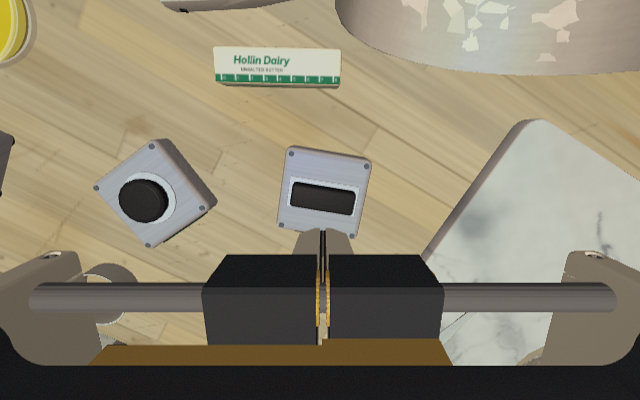

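Both keys are up again (timer at (143,200), bar at (322,197)) and the arm is clear. Handing in.

```bash
python3 -c "
from rig import bot
print(bot.finish_job())"
```

```text
the job is handed in; nothing more can be done
None
```

I pressed the oven timer's broad round key to its stop first, then the tray counter's bar key; both sprang back up, the call button was never touched, and the job was handed in at about 10.5 s of the 29 s allowed (the hand-in returned no verdict).

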